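# Draw the ballast bar out of the track-cleaning car

### The arm

A 7-joint arm with a two-finger parallel gripper is mounted at the origin on the work surface. World frame = base frame: x ahead of the robot, y to its left, z up, the work surface at z = 0. Lengths are in m, angles in rad, forces in N, time in s.
With the tool pointing down it reaches from about 0.425 to 0.875 m from the base axis. Payload 4.7 kg.
Tool frame: the origin (TCP) lies midway between the tips of the shut fingers; the grasp point (between the pads) lies 19 mm behind it (ctrl.grip_point_offset is the distance from the TCP to the grasp point, in m); z points along the fingers, y is the line along which they close (so a half turn about z gives the same grasp; the last joint's range is limited). The gripper opens to 87 mm and grips with 3 to 60 N. Pads are 19 mm wide; open, the fingers measure 117 mm over their backs; the gripper's body (75 mm by 190 mm) begins 51 mm behind the grasp point.
Start: joints at [-1.115, 0.321, -0.07, 1.45, 0.023, 1.371, -0.057], TCP at [0.278, 0.588, 0.223] pointing down, gripper open.
Joint ranges: [-2.86, 2.86], [-0.3, 2.09], [-1.38, 1.24], [0.06, 2.45], [-1.56, 4.7], [0.09, 2.05], [-2.69, 2.69]. Speed limits (rad/s): [2.57, 2.57, 3.14, 3.14, 3.14, 3.14, 3.14].

### API

Orientations are given as a rotation vector (axis times angle).
In Python, from bench import ctrl gives the robot as it stands.
- The arm moves only by the tool move_arm, never from a script. Its argument "increments" is text: rows parted by semicolons, each of 7 numbers parted by spaces: the shift along the world's x, y, z in mm, then the turn, a rotation vector about the world's x, y, z in degrees, then the closure in counts, from 0 (fully open) to 255 (shut). A call has exactly 8 rows; each row shifts and turns the commanded pose from where the row before left it; what a row does not reach is not made up. A row lasts 1/12 s, in which the tool goes at most 41.7 mm and 7.16 degrees, less where a joint would pass 70% of its speed; a pose out of reach is approached as far as the arm can. A call with a gripper value outside its range is refused whole. The fingers move at their own pace and stop on an object; "grip_force" is the grip in N (left out, the last holds). Time passes only in rows, so rows that do not move let the fingers close, or fill a call up. It gives the time, the measured TCP pose, the force, the opening and the grip force at its end, in the units of the state.
- ctrl.get_state(): the state, without advancing time (a new reading comes with each control period).
- ctrl.get_image(name): name is "scene" or "top" or "wrist"; returns a dict with "frame" (420x560x3 uint8, red, green, blue), "depth" (420x560 float32, m along the optical axis (not along the pixel's ray), 0 where there is no reading), "fx", "fy", "cx", "cy" (pixels), "position" and "orientation" of the camera in the world. Camera axes: x right, y down, z forward; pixel columns grow to the right and rows downward; lengths in m; the calibration is good to about 2 mm. A picture is of the moment at which its call begins.
- ctrl.close_job(): hands the job in; it is judged then, once.
Trained networks look in a picture, given as the dict that the camera call returned (one of the last four; its "shot" number tells which), for a name from the list of things; names that differ only in an ending like _2 or _b are one class to them, and where a whole thing is asked for, a point or a joint stands for the part that bears it (a point fixed in the world has none). Each returns a list of dicts, best first, with "score" (0 to 1); they miss things now and then, are a little off and sometimes report something else, mostly with a low value. They report only what shows in the picture. A call takes as long as a camera call.
- ctrl.find_in(target, picture): "centre" ([x, y, z] in m, in world coordinates, good to about 4 mm: the middle of the surface that is visible of it).
- ctrl.silhouettes(target, picture): "region" (420x560 bool, what is visible of it).
The state is a dict: "time": time; "joint_positions": joint angles; "qd": joint speeds; "joint_torque": joint torques, N m; "position": TCP position; "tool_rot": TCP orientation; "ft_force": force on the tool from outside, world axes, zero at the start; "torque": the same for the moment, N m; "grip_width": opening from 0.0 (shut) to 1.0 (fully open); "grip_force": force on a finger pad.
Only numpy, scipy, OpenCV 4.12 (cv2) and the standard library are available. Lean on these libraries where they do the work, as an engineer would, in place of code of your own. Each camera call takes 0.05 s, during which the arm holds its last target. There are 200 camera calls.

### The job

The long steel ballast bar lying inside the grey track-cleaning car is longer than the car's roof hatch: take it by its upright tab, work the tab end up through the hatch at a slant and draw the whole bar out, without forcing it or the gripper against the car's plastic roof and without disturbing the other things on the bench. Finish holding the bar still above the car, gripped in the air, with at least 3 cm clear between the roof and every part of it; do not put it down or let go.

Things in the scene. Friction and masses are not known exactly. Their poses are not given: they have to be found in the camera images.
- hatch (a point): Centre of the car's roof hatch, level with the top of its lip, the car's highest part (z = 0.135). x along the car, y across, z up. Plain opening 124 along x by 80 along y, cover off; a lip 3 high, 3 wide stands round it on the 4 thick roof. Underside of the roof lies 7 below this point, inner floor 79 below.
- bar_grip (a point): Grip point in the bar's tab. The tab is 24 long (x), 10 thick (y), stands 63 up from the bar's top, its middle 45 from the bar's middle towards +x; its top is 6 below the hatch's lip and it stands inside the hatch opening. This point is 10 below the tab's top and 63 above the bar's underside; axes as ballast_bar.
- bar_center (a point): Middle of the 220 long bar at half its 10 height (tab not counted): 45 back along x from bar_grip and 58 below it. Axes as ballast_bar.
- bar_tab_end (a point): Middle of the lower edge of the bar's short end, the end nearer the tab (65 ahead of the tab's middle along +x).
- bar_long_end (a point): Middle of the lower edge of the bar's other end (155 behind the tab's middle along -x).
- ballast_bar: Plain steel bar with upright tab, one rigid piece, about 0.24 kg, loose, lying flat on the car's floor. Bar 220 long (x), 14 wide (y), 10 high; its x is within 2 degrees of the hatch's x at the start, both ends are tucked under the roof and its middle is 10 to 34 off the hatch centre towards -x. Origin: middle of the underside.
- car: Grey plastic track-cleaning car, a large-scale box car 346 long, 98 wide, fixed with its short service track on the plate. Inside: one plain bay 340 long (x -170 to +170), 92 wide, 72 high, roofed over 108 at each side of the hatch. Origin under its middle on the plate, 127 below the hatch point; axes as hatch.
- shell: Bystander: yellow locomotive shell, 250 x 98 x 112 high, loose, in the far row; origin under its middle.
- tweezer_case: Bystander: black hard case of tweezers, tray 100 x 190, lid standing open to 112 high, loose, in the far row; origin under the tray's middle.
- hatch_cover: Bystander: the hatch's grey cover, 136 x 92 x 9, lying loose on the plate on the robot's side of the car; origin under its middle.
- screwdriver: Bystander: screwdriver 160 long, lying loose beyond the car; origin under its middle.
- cleaner: Bystander: white bottle, 52 wide, 125 high, loose, right of the car as the robot sees it; origin under its middle.
- wheel_tray: Bystander: low black tray with two wheelsets, 120 x 160 x 38 high, loose, left of the car; origin under its middle.
- pad_block: Bystander: spare cork-faced abrasive pad, 100 x 62 x 12, loose, near right; origin under its middle.
- roof: The car's plastic roof with the hatch lip, one fixed piece on the car, 352 x 104, light plastic: it must not be forced. Same origin and axes as car.

How it is judged:
On the way:
1. the bar slants through the hatch: its tab end is above the roof while its long end is still inside the car (height (world z) of bar_tab_end above 0.14 m and height (world z) of bar_long_end below 0.128 m and contact force between the fingers and ballast_bar above 0.5 N), for 0.1 s.
At the end, for the whole second after the job is handed in: The bar is held in the fingers over the car: both ends, its middle and its tab at least 25 mm above the hatch lip (z over 0.160), its middle within 170 mm of the hatch centre in plan, not touching the car, moving slower than 30 mm/s (height (world z) of each of bar_tab_end, bar_long_end, bar_center, bar_grip above 0.16 m and horizontal distance between bar_center and hatch below 0.17 m and contact force between the fingers and ballast_bar above 1 N and contact force between ballast_bar and car below 0.1 N and linear speed of ballast_bar below 0.03 m/s); the arm keeps its last pose, push and grip.
It fails at once if the bar or the robot is forced against the car's roof or hatch lip (more than 40 N) (contact force between anything else and roof above 40 N).
It fails at once if a bystander is disturbed (moved by more than 20 mm) (distance of any of shell, tweezer_case, hatch_cover, screwdriver, cleaner, wheel_tray, pad_block from where it was at the start of the episode above 0.02 m).
It also fails if it takes over 43 s, if anything falls off the work surface, if the arm or the gripper's body presses on something with over 40 N, if the wrist force passes 120 N, or if a joint passes its speed limit or range.

## Working session

There is one attempt and no reset: what is moved stays moved. The work goes in short steps, Python scripts to look and compute and a tool call to move; the robot and the scene stay as the last step left them, time stands still between calls to the robot, and variables do not carry over. Pictures are saved under pics/ and viewed, at most 10 in all, crops included, and the job is handed in when it is done.

Besides the shell and the picture viewer there is one more tool, called after "Call:" by a JSON object that holds its "name" and its "arguments". move_arm: Moves the arm, as the interface text tells. Its arguments: {"type":"object","properties":{"increments":{"type":"string"},"grip_force":{"type":"number"}},"required":["increments"]}

```bash
mkdir -p pics
cat > h.py <<'E'
from bench import ctrl
import numpy as np, cv2
from scipy.spatial.transform import Rotation as R
def rot(im):
    o=np.array(im["orientation"],float)
    return R.from_rotvec(o).as_matrix() if o.shape==(3,) else (o if o.shape==(3,3) else R.from_quat(o).as_matrix())
def cloud(im):
    d=im["depth"]; v,u=np.indices(d.shape)
    p=np.stack([(u-im["cx"])/im["fx"]*d,(v-im["cy"])/im["fy"]*d,d],-1)
    P=p@rot(im).T+np.array(im["position"]); P[d==0]=np.nan
    return P
def save(im,n): cv2.imwrite("pics/"+n+".png",im["frame"][:,:,::-1])
E
python3 - <<'E'
from h import *
s=ctrl.get_state(); print(s, ctrl.grip_point_offset)
ims={n:ctrl.get_image(n) for n in("scene","top")}
print({n:(i["position"],i["orientation"],i["fx"]) for n,i in ims.items()})
cv2.imwrite("pics/a.png",cv2.resize(np.hstack([i["frame"] for i in ims.values()]),(800,300))[:,:,::-1])
save(ims["top"],"top")
for n,i in ims.items():
  for t in("hatch","bar_grip","ballast_bar","car","roof","hatch_cover","cleaner","shell"):
    print(n,t,[(np.round(r["centre"],4).tolist(),round(r["score"],2)) for r in ctrl.find_in(t,i)[:2]])
E
```

```text
{'time': 0.0, 'joint_positions': array([-1.11490545,  0.32184964, -0.07005933,  1.45172222,  0.02261535,
        1.37074487, -0.05690615]), 'qd': array([-0.00037485, -0.00123589,  0.00071427,  0.00092803, -0.00189906,
        0.00133213,  0.00114515]), 'joint_torque': array([-1.00877078e-04, -4.91287887e+01, -4.04167129e-01, -3.12531066e+01,
       -6.40514516e-02,  4.39105066e-02,  1.85176118e-04]), 'position': array([0.2777391 , 0.587057  , 0.22142029]), 'tool_rot': array([-6.88259462e-01, -3.06495875e+00,  3.00503890e-03]), 'ft_force': array([-0.52418477,  0.04655247,  0.35383336]), 'torque': array([0.02275048, 0.01412196, 0.02803486]), 'grip_force': 0.0, 'grip_width': 1.0015080490489845} 0.0187
{'scene': (array([ 1.64851448, -0.66073516,  1.0669409 ]), array([-1.98573843, -1.08239225,  0.56142257]), 478.1110704092066), 'top': (array([0.35925767, 0.01418491, 1.37098478]), array([-2.15503771,  2.11492306, -0.18823996]), 436.98251005432763)}
scene hatch [([0.5471, -0.0809, 0.1064], 0.86)]
scene bar_grip [([0.5145, -0.0426, 0.1197], 0.5)]
scene ballast_bar [([0.5112, -0.0451, 0.1198], 0.41)]
scene car [([0.5491, -0.0834, 0.1056], 0.81)]
scene roof [([0.5125, -0.0965, 0.1326], 0.77), ([0.7953, -0.1684, 0.0716], 0.31)]
scene hatch_cover []
scene cleaner [([0.5169, -0.4442, 0.0487], 0.82)]
scene shell [([0.797, -0.1682, 0.074], 0.8)]
top hatch [([0.5057, -0.0597, 0.1322], 0.74), ([0.8099, 0.1522, 0.0219], 0.26)]
top bar_grip [([0.5056, -0.0576, 0.0691], 0.78)]
top ballast_bar [([0.3615, -0.4552, 0.0243], 0.63), ([0.5059, -0.0563, 0.0669], 0.48)]
top car []
top roof [([0.5076, -0.056, 0.1312], 0.76)]
top hatch_cover [([0.3739, -0.0847, 0.0107], 0.97)]
top cleaner [([0.4902, -0.4376, 0.0876], 0.88)]
top shell [([0.7528, -0.1336, 0.0759], 0.57)]
```

View pics/a.png

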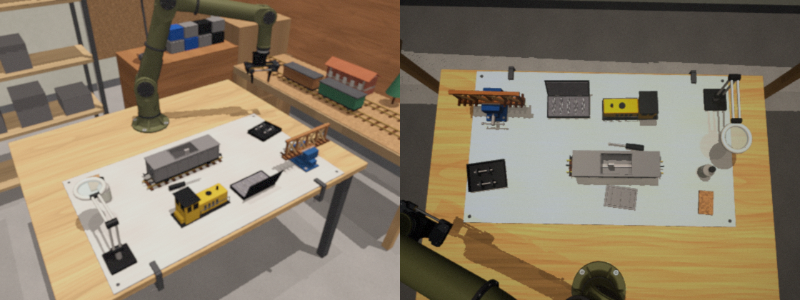

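View pics/top.png

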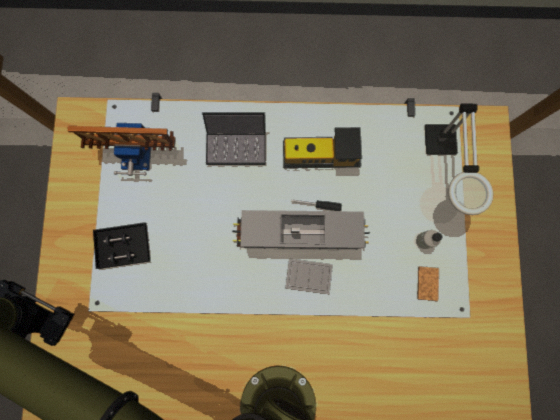

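The pictures show the car along the world's y at x≈0.51 (top view, columns 240–365, row 230), its hatch at about (303,230). The cover lies below it and the screwdriver above.

Run:
```python
from h import *
for n in("top","scene"):
  im=ctrl.get_image(n); P=cloud(im)
  m=(abs(P[...,0]-.506)<.1)&(abs(P[...,1]+.06)<.22)
  r=m&(abs(P[...,2]-.131)<.006)
  pts=P[r][:,:2].astype(np.float32); print(n,"roof",cv2.minAreaRect(pts), pts.mean(0),r.sum(),np.median(P[r][:,2]))
  rs=ctrl.silhouettes("bar_grip",im)
  for q in rs[:2]:
    a=P[q["region"]]; a=a[~np.isnan(a[:,0])]
    print(q["score"],len(a),np.argwhere(q["region"]).mean(0)); h=a[a[:,2]>.1]; print(len(h),h.mean(0) if len(h) else 0, a.min(0),a.max(0))
  if n=="top":
    c=im["frame"][200:260,230:375]; cv2.imwrite("pics/tc.png",cv2.resize(c,None,fx=5,fy=5,interpolation=cv2.INTER_CUBIC)[:,:,::-1])
    np.set_printoptions(linewidth=250)
    print((P[212:248:2,276:332:2,2]*1000).round())
    print(P[230,276],P[230,330])
```

```text
top roof ((0.5079970955848694, -0.05858337879180908), (0.10458474606275558, 0.3535359799861908), 0.4326332211494446) [ 0.50738245 -0.05899055] 3164 0.13218891012031542
0.64 176 [230.85795455 298.53977273]
41 [ 0.50589164 -0.03742786  0.12484255] [ 0.50048533 -0.12397331  0.0596144 ] [0.5139224  0.00210806 0.13585652]
[[133. 128. 135. 129. 133. 132. 132. 131. 131. 133. 134. 129. 131. 134. 133. 130. 127. 130. 132. 129. 131. 133. 133. 133. 130. 133. 130. 130.]
 [131. 134. 140. 138. 138. 133. 137. 131. 135. 131. 133. 136. 138. 129. 135. 135. 135. 136. 134. 136. 135. 132. 135. 139. 133. 131. 132. 131.]
 [134. 133. 138.  54.  58.  54.  54.  60.  65.  61.  61.  57.  61.  62.  62.  61.  67.  62.  63.  70.  66.  65.  61.  66.  66. 131. 134. 136.]
 [134. 138. 140.  53.  59.  53.  57.  52.  62.  55.  53.  51.  53.  56.  56.  57.  55.  51.  58.  49.  54.  58.  59.  54.  60. 134. 130. 132.]
 [129. 130. 137.  56.  53.  52.  54.  54.  56.  57.  57.  54.  54.  59.  nan  59.  55.  56.  56.  54.  54.  56.  58.  55.  53. 133. 133. 132.]
 [131. 132. 135.  58.  54.  60.  57.  58.  57.  59.  58.  59.  53.
[... 1337 characters left out ...]
  56.  60. 132. 136. 134.]
 [128. 133.  nan  60.  57.  54.  57.  53.  58.  54.  54.  60.  57.  55.  61.  56.  55.  53.  62.  55.  53.  62.  54.  58.  58. 132. 133. 132.]
 [137. 132. 132. 133. 132. 139. 137. 130. 134. 133. 136. 135. 134. 132. 130. 134. 131. 133. 136. 134. 131. 133. 130. 131. 134. 134. 132. 131.]
 [131. 138. 133. 132. 132. 136. 130. 134. 132. 134. 131. 134. 134. 129. 135. 133. 137. 127. 134. 129. 134. 130. 132. 131. 132. 131. 138. 132.]]
[0.50164954 0.01697533 0.13265421] [ 0.50409303 -0.13642281  0.1367577 ]
scene roof ((0.5060568451881409, -0.06317079067230225), (0.11645966023206711, 0.35555389523506165), 0.5820980072021484) [ 0.51173025 -0.07495162] 1599 0.13283304166420784
```

View pics/tc.png

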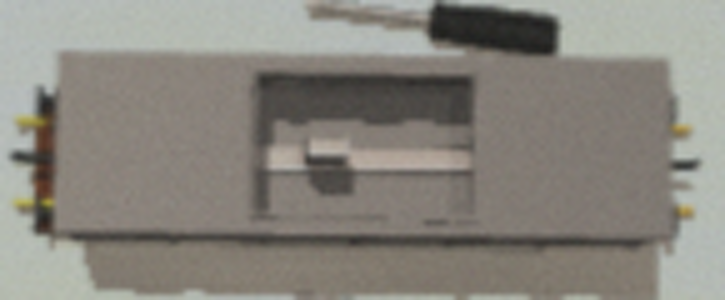

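The tab end points to world +y: the tab sits at about (0.506, -0.037) and the hatch at about (0.507, -0.0585). I start the approach and plan the slanted path in 2D (y–z).

Call:
{"name": "move_arm", "arguments": {"increments": "12 -37 3 0 0 -6 0; 12 -37 3 0 0 -6 0; 12 -37 3 0 0 -6 0; 12 -37 3 0 0 -6 0; 12 -37 3 0 0 -6 0; 12 -37 3 0 0 -6 60; 13 -37 3 0 0 -6 120; 13 -37 3 0 0 -6 130"}}

```text
time: 1.77
position: [0.3762, 0.2898, 0.247]
tool_rot: [-1.882, -2.516, -0.001]
ft_force: [1.5, 0.0, 0.6]
grip_width: 0.852
grip_force: 0.0
```

```bash
cat > plan.py <<'E'
import numpy as np
from scipy import ndimage, sparse
from scipy.sparse.csgraph import dijkstra
# frame: origin hatch point, y along bar (tab end +), z up, mm
boxes=[(62,173,-7,-3),(62,65,-7,0),(-173,-62,-7,-3),(-65,-62,-7,0),(170,176,-85,-3),(-176,-170,-85,-3),(-200,200,-95,-79)]
def rim(y0,y1,z0,z1,s=2.5):
    a=np.arange(y0,y1+.1,s);b=np.arange(z0,z1+.1,s)
    return np.concatenate([np.c_[a,0*a+z0],np.c_[a,0*a+z1],np.c_[0*b+y0,b],np.c_[0*b+y1,b]])
# relative to grip point
bar=np.r_[rim(-155,65,-63,-53),rim(-12,12,-53,10)]
def grip(phi):
    g=np.r_[rim(-12,12,-19,51),rim(-40,40,51,170,5)]
    c,s=np.cos(np.radians(phi)),np.sin(np.radians(phi)); return g@np.array([[c,s],[-s,c]])
def clr(Y,Z,th,pts):
    c,s=np.cos(np.radians(th)),np.sin(np.radians(th)); p=pts@np.array([[c,s],[-s,c]])
    out=np.full(Y.shape,1e9)
    for q in p:
        y=Y+q[0];z=Z+q[1]
        for a,b,e,f in boxes:
            dy=np.maximum(a-y,y-b);dz=np.maximum(e-z,z-f)
            d=np.hypot(np.maximum(dy,0),np.maximum(dz,0))+np.minimum(np.maximum(dy,dz),0)
            if e==-95: d=d+6   # floor may be close
            np.minimum(out,d,out)
    return out
ys=np.arange(-80,161,5.);zs=np.arange(-16,240,5.);ths=np.arange(0,73,4.)
Y,Z=np.meshgrid(ys,zs,indexing="ij")
CB=np.stack([clr(Y,Z,t,bar) for t in ths],-1)
def solve(phi,start,zgoal=None):
    C=np.minimum(CB,np.stack([clr(Y,Z,t,grip(phi)) for t in ths],-1)) if phi is not None else CB
    i0=(np.argmin(abs(ys-start)),1,0)
    # goal: lowest bar point over +32
    low=np.stack([Z+np.minimum(-155*np.sin(np.radians(t))-63*np.cos(np.radians(t)),0) for t in ths],-1)
    G=(low>32)&(C>15)
    best=None
    for m in np.arange(10,-1,-.5):
        L,_=ndimage.label(C>m,np.ones((3,3,3)))
        l=L[i0]
        if l and (G&(L==l)).any(): best=m;break
    if best is None: return None
    ok=C>best; idx=-np.ones(C.shape,int); idx[ok]=np.arange(ok.sum()); n=ok.sum()
    R,Cc,W=[],[],[]
    import itertools
    for d in itertools.product((-1,0,1),repeat=3):
        if d<=(0,0,0): continue
        sl=lambda k:tuple(slice(max(0,k*a),C.shape[i]+min(0,k*a)) for i,a in enumerate(d))
        A,B=idx[sl(-1)],idx[sl(1)]; k=(A>=0)&(B>=0)
        w=np.linalg.norm(d)*(1+30/np.maximum(np.minimum(C[sl(-1)],C[sl(1)])[k],.5))
        R.append(A[k]);Cc.append(B[k]);W.append(w)
    g=sparse.csr_matrix((np.concatenate(W),(np.concatenate(R),np.concatenate(Cc))),(n,n))
    D,P=dijkstra(g,directed=False,indices=idx[i0],return_predecessors=True)
    e=idx[G&ok]; e=e[np.argmin(D[e])]; path=[]
    inv=np.argwhere(ok)
    while e>=0: path.append(inv[e]); e=P[e]
    return best,[(ys[a],zs[b],ths[c],round(C[a,b,c],1)) for a,b,c in path[::-1]]
if __name__=="__main__":
    for phi in (None,0,-10,-20,-30):
        r=solve(phi,21); print(phi,r and (r[0],max(p[2] for p in r[1])))
        if r and phi in(0,-10,-20): print(r[1])
E
time python3 plan.py
```

```text
None (np.float64(7.0), np.float64(40.0))
0 (np.float64(7.0), np.float64(40.0))
[(np.float64(20.0), np.float64(-11.0), np.float64(0.0), np.float64(11.0)), (np.float64(20.0), np.float64(-6.0), np.float64(0.0), np.float64(16.0)), (np.float64(15.0), np.float64(-1.0), np.float64(0.0), np.float64(21.0)), (np.float64(10.0), np.float64(4.0), np.float64(0.0), np.float64(25.0)), (np.float64(5.0), np.float64(9.0), np.float64(4.0), np.float64(20.3)), (np.float64(0.0), np.float64(14.0), np.float64(4.0), np.float64(19.1)), (np.float64(-5.0), np.float64(19.0), np.float64(8.0), np.float64(17.4)), (np.float64(-10.0), np.float64(24.0), np.float64(8.0), np.float64(12.4)), (np.float64(-15.0), np.float64(24.0), np.float64(8.0), np.float64(8.9)), (np.float64(-20.0), np.float64(29.0), np.float64(12.0), np.float64(7.8)), (np.float64(-25.0), np.float64(34.0), np.float64(16.0), np.float64(7.3)), (np.float64(-25.0), np.float64(39.0), np.float64(16.0), np.float64(7.2)), (np.float64(-25.0), np.float64(44.0), np.float64(20.0), np.float64(8.3)), (np.float64(-20.0), np.float64(49.0), np.float64(24.0), np.float64(13
[... 6215 characters left out ...]
 np.float64(29.5)), (np.float64(50.0), np.float64(119.0), np.float64(40.0), np.float64(30.8)), (np.float64(55.0), np.float64(124.0), np.float64(40.0), np.float64(33.6)), (np.float64(60.0), np.float64(129.0), np.float64(40.0), np.float64(37.1)), (np.float64(60.0), np.float64(134.0), np.float64(40.0), np.float64(37.3)), (np.float64(65.0), np.float64(139.0), np.float64(36.0), np.float64(33.1)), (np.float64(65.0), np.float64(144.0), np.float64(32.0), np.float64(29.0)), (np.float64(65.0), np.float64(149.0), np.float64(28.0), np.float64(28.5)), (np.float64(65.0), np.float64(154.0), np.float64(24.0), np.float64(35.2))]
-30 (np.float64(7.0), np.float64(40.0))
real	0m8.867s
user	0m9.331s
sys	0m0.220s
```

Call:
{"name": "move_arm", "arguments": {"increments": "15 -37 0 0 0 -2 130; 15 -37 0 0 0 -2 130; 15 -37 0 0 0 -2 130; 15 -37 0 0 0 -2 130; 15 -37 0 0 0 -2 130; 15 -37 0 0 0 -2 130; 15 -37 0 0 0 -2 130; 15 -37 0 0 0 -2 130"}}

```text
time: 2.43
position: [0.4964, -0.0063, 0.2471]
tool_rot: [2.21, 2.233, 0.002]
ft_force: [0.6, 0.2, -0.5]
grip_width: 0.49
grip_force: 0.0
```

```bash
cat > look.py <<'E'
from h import *
import sys
im=ctrl.get_image("wrist"); P=cloud(im); save(im,sys.argv[1]); s=ctrl.get_state()
T=R.from_rotvec(s["tool_rot"]).as_matrix(); g=s["position"]-.0187*T[:,2]
print("t",s["time"],"tcp",s["position"],"toolz",T[:,2],"tooly",T[:,1],"grasp",g,"w",s["grip_width"]*87,"cam",im["position"])
def line(p,ax):
    # direction fit along world y
    c,b=np.polyfit(p[:,1],p[:,0],1); return np.degrees(np.arctan(c)),b
x,y,z=P[...,0],P[...,1],P[...,2]
m=(abs(x-.506)<.036)&(abs(y+.0585)<.058)
t=m&(abs(z-.129)<.006); b=m&(abs(z-.0665)<.006)
for n,k in(("tab",t),("bar",b)):
    if k.sum()>20: q=P[k]; print(n,k.sum(),"med z",np.median(q[:,2]),"min",np.percentile(q,1,0),"max",np.percentile(q,99,0),"ctr",(np.percentile(q,1,0)+np.percentile(q,99,0))/2,"yaw/x",line(q,0))
r=(abs(x-.507)<.07)&(abs(z-.131)<.007)&(abs(y+.0585)<.25)&~t
q=P[r]
e=lambda c:np.round(np.percentile(q[c],[1,99],0),4).tolist()
qx,qy=q[:,0],q[:,1]
print("hatch x edges", np.percentile(qx[(abs(qy+.0585)<.05)&(qx<.507)],98),np.percentile(qx[(abs(qy+.0585)<.05)&(qx>.507)],2))
print("hatch y edges", np.percentile(qy[(abs(qx-.507)<.03)&(qy<-.0585)],98) ,np.percentile(qy[(abs(qx-.507)<.03)&(qy>-.0585)],2))
for tn in("hatch","bar_grip"): print(tn,[(np.round(a["centre"],4).tolist(),round(a["score"],2)) for a in ctrl.find_in(tn,im)[:2]])
E
python3 look.py w1
```

```text
t 2.4833 tcp [ 0.49857501 -0.01597985  0.24739146] toolz [ 0.00406787 -0.00516122 -0.99997841] tooly [ 0.99998971 -0.00198887  0.00407818] grasp [ 0.49849894 -0.01588334  0.26609106] w 43.35842206428861 cam [0.49481994 0.07205774 0.40950336]
tab 285 med z 0.1289671234278819 min [ 0.50147169 -0.05182003  0.12370378] max [ 0.51087447 -0.0277577   0.13045463] ctr [ 0.50617308 -0.03978886  0.1270792 ] yaw/x (np.float64(0.17888020553931197), np.float64(0.5062307723034055))
bar 615 med z 0.06615313923987232 min [ 0.49926617 -0.11557316  0.06441852] max [ 0.51300848 -0.01622736  0.07016644] ctr [ 0.50613733 -0.06590026  0.06729248] yaw/x (np.float64(-0.9429328511923319), np.float64(0.5043621188450844))
hatch x edges 0.4668091620819612 0.5465052710034146
hatch y edges -0.12215559864963668 0.0042411688483978156
hatch [([0.5072, 0.0364, 0.133], 0.74)]
bar_grip [([0.5074, -0.0474, 0.0668], 0.55)]
```

View pics/w1.png

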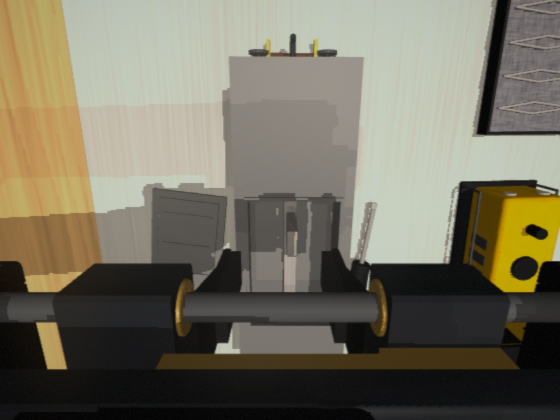

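The wrist picture shows the tab upright at about (292,235) in the hatch, with the bar below it. The tab centre is (0.506, -0.040, top 0.129), the hatch centre (0.5067, -0.059), and both fit the given sizes.

Call:
{"name": "move_arm", "arguments": {"increments": "3 -9 -10 0 0 0.5 170; 3 -9 -10 0 0 0 170; 2 -8 -10 0 0 0 170; 2 -8 -10 0 0 0 170; 0 0 0 0 0 0 170; 0 0 0 0 0 0 170; 0 0 0 0 0 0 170; 0 0 0 0 0 0 170", "grip_force": 60}}

```text
time: 3.25
position: [0.5063, -0.0377, 0.2071]
tool_rot: [2.197, 2.245, 0.001]
ft_force: [0.1, -0.2, -0.7]
grip_width: 0.335
grip_force: 0.0
```

```bash
python3 look.py w2
```

```text
t 3.3 tcp [ 0.50629974 -0.03780026  0.20714047] toolz [ 1.05014644e-03  3.36264242e-04 -9.99999392e-01] tooly [0.99976555 0.02162682 0.00105717] grasp [ 0.5062801  -0.03780655  0.22584046] w 28.89722188327928 cam [0.50391455 0.04070177 0.3694689 ]
tab 406 med z 0.12905894196465478 min [ 0.50099194 -0.0511532   0.12396045] max [ 0.51088891 -0.02781936  0.13052154] ctr [ 0.50594043 -0.03948628  0.12724099] yaw/x (np.float64(0.6158180018641217), np.float64(0.5062601181642099))
bar 929 med z 0.0660891768937632 min [ 0.49879351 -0.11586702  0.06429072] max [ 0.5131586  -0.01080509  0.06906586] ctr [ 0.50597605 -0.06333606  0.06667829] yaw/x (np.float64(-0.807785967345532), np.float64(0.5049099917936922))
hatch x edges 0.46693110105702745 0.54664666766535
hatch y edges -0.1233668882953407 0.0042420602633354764
hatch [([0.5082, 0.0342, 0.1337], 0.61), ([0.5079, -0.046, 0.0701], 0.23)]
bar_grip [([0.5079, -0.0487, 0.0664], 0.94)]
```

Call:
{"name": "move_arm", "arguments": {"increments": "0 -2 -16 0 0 0 170; 0 0 -16 0 0 0 170; 0 0 -16 0 0 0 170; 0 0 -16 0 0 0 170; 0 0 -16 0 0 0 170; 0 0 -15 0 0 0 170; 0 0 -12 0 0 0 170; 0 0 0 0 0 0 170"}}

```text
time: 4.07
position: [0.5042, -0.0402, 0.0974]
tool_rot: [-2.196, -2.243, 0.005]
ft_force: [-0.5, 0.2, -0.1]
grip_width: 0.336
grip_force: 0.0
```

Call:
{"name": "move_arm", "arguments": {"increments": "0 0 0 0 0 0 255; 0 0 0 0 0 0 255; 0 0 0 0 0 0 255; 0 0 0 0 0 0 255; 0 0 0 0 0 0 255; 0 0 0 0 0 0 255; 0 0 0 0 0 0 255; 0 0 0 0 0 0 255", "grip_force": 60}}

```text
time: 4.73
position: [0.5067, -0.0404, 0.1005]
tool_rot: [2.198, 2.244, 0.002]
ft_force: [-0.3, 0.1, 5.3]
grip_width: 0.11
grip_force: 60.0
```

Call:
{"name": "move_arm", "arguments": {"increments": "0 0 3 0 0 0 255; 0 0 4 0 0 0 255; 0 -2 4 0 0 0 255; 0 -3 4 0 0 0 255; 0 -4 4 0 0 0 255; 0 0 0 0 0 0 255; 0 0 0 0 0 0 255; 0 0 0 0 0 0 255"}}

```text
time: 5.4
position: [0.5058, -0.0494, 0.1185]
tool_rot: [-2.198, -2.244, 0.0]
ft_force: [0.6, 0.3, -1.7]
grip_width: 0.108
grip_force: 60.0
```

```bash
cat > sag.py <<'E'
from h import *
# bar slope seen by the wrist camera: depth points near the bar's plane x
import sys
s=ctrl.get_state(); T=R.from_rotvec(s["tool_rot"]).as_matrix()
print("tcp",s["position"],"tool tilt deg",np.degrees(np.arctan2(T[1,2],-T[2,2])),"F",s["ft_force"],"gf",s["grip_force"],"w",s["grip_width"]*87,"t",s["time"])
hy,hz=-.059,.135
for n in("wrist","top","scene"):
    im=ctrl.get_image(n)
    for r in ctrl.silhouettes("ballast_bar",im)[:1]:
        p=cloud(im)[r["region"]]; p=p[~np.isnan(p[:,0])]; p=p[abs(p[:,0]-.506)<.01]
        # drop tab/roof: points in tool frame coordinates below the finger tips
        q=(p-s["position"])@T  # tool frame
        k=(q[:,2]>.02)&(q[:,2]<.09); q=q[k]
        if len(q)<25: print(n,"few",len(q),r["score"]);continue
        # along-bar = tool x ; fit z over x robustly
        for _ in range(4):
            c=np.polyfit(q[:,0],q[:,2],1); e=q[:,2]-np.polyval(c,q[:,0]); q=q[abs(e)<max(.004,1.5*e.std())]
        yb=p[k]@[0,1,0]
        print(n,r["score"],len(q),"bar angle to tool deg",np.degrees(np.arctan(c[0])),"bar top ahead of TCP mm",c[1]*1e3,"toolx",T[:,0].round(2))
    if n==sys.argv[1]: save(im,sys.argv[2])
E
python3 sag.py wrist w3
cat > way.py <<'E'
from plan import *
W=[(9,4,0),(0,14,4),(-10,23,8),(-18,28,12),(-23,33,15),(-26,37,17),(-27,42,19),(-24,47,22),(-15,55,26),(-5,64,29),(10,79,35),(25,94,39),(45,114,40),(60,129,40)]
pts=np.r_[bar,grip(0)]; prev=None
for a,b in zip(W[:-1],W[1:]):
    f=np.linspace(0,1,6)[:,None]; P=np.array(a)*(1-f)+np.array(b)*f
    c=min(float(clr(np.array([p[0]]),np.array([p[1]]),p[2],pts)[0]) for p in P)
    tcp=lambda p:np.array([p[0]+18.7*np.sin(np.radians(p[2])),p[1]-18.7*np.cos(np.radians(p[2]))])
    print(a,b,"min clr",round(c,1),"dTCP",(tcp(b)-tcp(a)).round(1),"dth",b[2]-a[2],"abs",(tcp(b)+[-59,135]).round(1))
E
python3 way.py
```

```text
tcp [ 0.50580476 -0.04941842  0.11846703] tool tilt deg 0.007220737614438033 F [ 0.64000331  0.2782389  -1.68372107] gf 59.98077230527997 w 9.355914741971167 t 5.4
wrist 0.57 1745 bar angle to tool deg -0.10175391746411151 bar top ahead of TCP mm 34.307090639617336 toolx [-0.02  1.    0.  ]
(9, 4, 0) (0, 14, 4) min clr 19.1 dTCP [-7.7 10. ] dth 4 abs [-57.7 130.3]
(0, 14, 4) (-10, 23, 8) min clr 13.4 dTCP [-8.7  9.1] dth 4 abs [-66.4 139.5]
(-10, 23, 8) (-18, 28, 12) min clr 6.3 dTCP [-6.7  5.2] dth 4 abs [-73.1 144.7]
(-18, 28, 12) (-23, 33, 15) min clr 6.2 dTCP [-4.   5.2] dth 3 abs [-77.2 149.9]
(-23, 33, 15) (-26, 37, 17) min clr 6.6 dTCP [-2.4  4.2] dth 2 abs [-79.5 154.1]
(-26, 37, 17) (-27, 42, 19) min clr 7.2 dTCP [-0.4  5.2] dth 2 abs [-79.9 159.3]
(-27, 42, 19) (-24, 47, 22) min clr 7.9 dTCP [3.9 5.3] dth 3 abs [-76.  164.7]
(-24, 47, 22) (-15, 55, 26) min clr 12.8 dTCP [10.2  8.5] dth 4 abs [-65.8 173.2]
(-15, 55, 26) (-5, 64, 29) min clr 15.4 dTCP [10.9  9.5] dth 3 abs [-54.9 182.6]
(-5, 64, 29) (10, 79, 35) min clr 18.6 dTCP [16.7 16. ] dth 6 abs [-38.3 198.7]
(10, 79, 35) (25, 94, 39) min clr 23.5 dTCP [16.  15.8] dth 4 abs [-22.2 214.5]
(25, 94, 39) (45, 114, 40) min clr 29.0 dTCP [20.3 20.2] dth 1 abs [ -2.  234.7]
(45, 114, 40) (60, 129, 40) min clr 29.5 dTCP [15. 15.] dth 0 abs [ 13.  249.7]
```

View pics/w3.png

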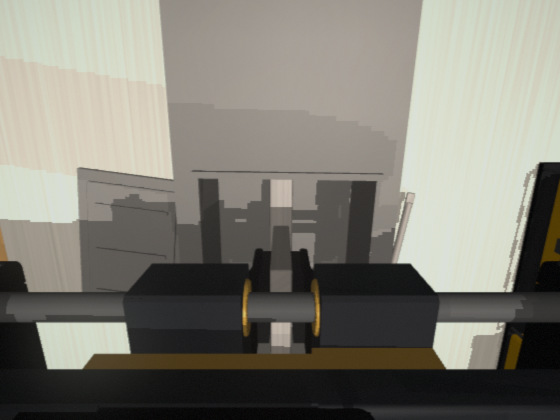

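The picture shows the bar lifted level, hanging straight below the fingers (column 280). It has not slipped and the force is low, so I start the slant.

Call:
{"name": "move_arm", "arguments": {"increments": "0 -4 6 2 0 0 255; 0 -4 6 2 0 0 255; 0 -4 4.5 2 0 0 255; 0 -5 4.5 2 0 0 255; 0 -3 2.5 2 0 0 255; 0 -4 3 2 0 0 255; 0 0 0 0 0 0 255; 0 0 0 0 0 0 255"}}

```text
time: 6.37
position: [0.5059, -0.0742, 0.1449]
tool_rot: [-2.093, -2.132, -0.223]
ft_force: [0.1, 0.3, -1.8]
grip_width: 0.112
grip_force: 60.0
```

```bash
python3 sag.py scene s4
python3 - <<'E'
import cv2
i=cv2.imread('pics/s4.png'); print(i.shape)
cv2.imwrite('pics/s4c.png',cv2.resize(i[150:300,160:360],(800,600),interpolation=cv2.INTER_CUBIC))
E
```

```text
tcp [ 0.50589304 -0.07423989  0.14491008] tool tilt deg 11.931229752360569 F [ 0.14275281  0.31322011 -1.84066898] gf 59.98062073253095 w 9.736595367219612 t 6.3667
wrist 0.76 2446 bar angle to tool deg -0.027919854603445288 bar top ahead of TCP mm 34.288669820034315 toolx [-0.02  0.98  0.21]
scene 0.63 63 bar angle to tool deg 1.6821949674625682 bar top ahead of TCP mm 33.48246984689967 toolx [-0.02  0.98  0.21]
(420, 560, 3)
```

View pics/s4c.png

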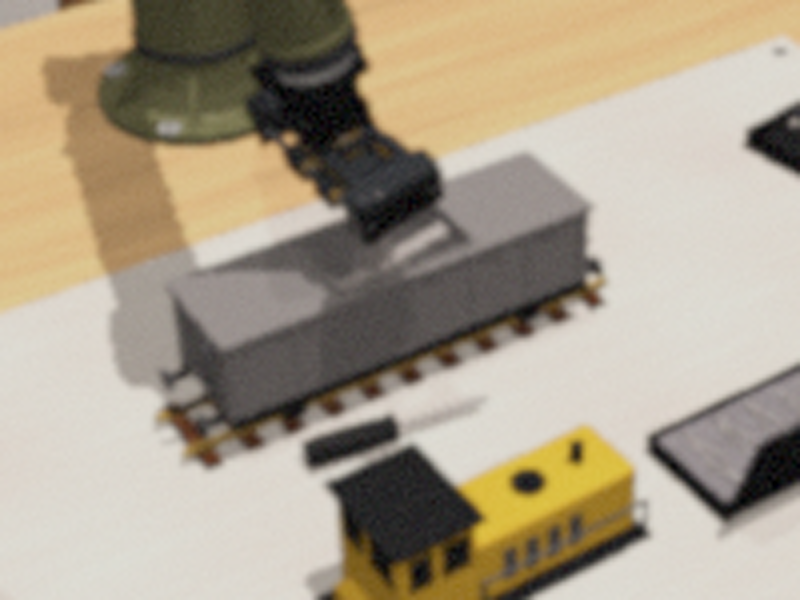

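The picture shows the bar's bright tab end at about (430,235), slanting inside the hatch opening with no contact. I continue.

Call:
{"name": "move_arm", "arguments": {"increments": "0 -2 2.5 1.5 0 0 255; 0 -1 2.5 1.5 0 0 255; 0 -2.3 4.2 2 0 0 255; 0 -0.4 5.2 2 0 0 255; 0 3.9 5.3 3 0 0 255; 0 5 4.3 2 0 0 255; 0 5 4.2 2 0 0 255; 0 0 0 0 0 0 255"}}

```text
time: 7.33
position: [0.506, -0.0656, 0.1733]
tool_rot: [-1.951, -1.991, -0.46]
ft_force: [-0.4, 0.9, -1.9]
grip_width: 0.112
grip_force: 60.0
```

```bash
python3 sag.py wrist w5
```

```text
tcp [ 0.50603382 -0.06555103  0.17325458] tool tilt deg 26.012121980892733 F [-0.36135308  0.86126491 -1.88908224] gf 59.98074405826628 w 9.755884634669611 t 7.3333
wrist 0.76 2739 bar angle to tool deg -0.016817811487731 bar top ahead of TCP mm 34.247214905578254 toolx [-0.02  0.9   0.44]
top 0.53 72 bar angle to tool deg 0.10018921907774013 bar top ahead of TCP mm 35.153322972748505 toolx [-0.02  0.9   0.44]
scene 0.63 113 bar angle to tool deg -0.12461158158042444 bar top ahead of TCP mm 34.36612043718463 toolx [-0.02  0.9   0.44]
```

Call:
{"name": "move_arm", "arguments": {"increments": "0 5.5 4.8 1.5 0 0 255; 0 5.5 4.7 1.5 0 0 255; 0 8.3 8 3 0 0 255; 0 8.3 8 3 0 0 255; 0 8 8 2 0 0 255; 0 8 8 2 0 0 255; 0 0 0 0 0 0 255; 0 0 0 0 0 0 255"}}

```text
time: 8.3
position: [0.5061, -0.022, 0.2147]
tool_rot: [-1.812, -1.85, -0.655]
ft_force: [0.5, 0.4, -1.6]
grip_width: 0.108
grip_force: 60.0
```

```bash
python3 sag.py wrist w6
```

```text
tcp [ 0.50609907 -0.02197569  0.2147469 ] tool tilt deg 38.96094128298152 F [ 0.49653012  0.38936534 -1.55661396] gf 59.980682814493775 w 9.363943275973638 t 8.3
wrist 0.65 2710 bar angle to tool deg 0.021143270347931988 bar top ahead of TCP mm 34.16516277302789 toolx [-0.02  0.78  0.63]
top 0.63 99 bar angle to tool deg 0.5595239747898157 bar top ahead of TCP mm 35.41255839367035 toolx [-0.02  0.78  0.63]
scene 0.57 171 bar angle to tool deg 0.022918412365165095 bar top ahead of TCP mm 34.098142776946396 toolx [-0.02  0.78  0.63]
```

Call:
{"name": "move_arm", "arguments": {"increments": "0 10 10 1 0 0 255; 0 10 10 0 0 0 255; 0 8 8 0 0 0 255; 0 7 8 0 0 0 255; 0 0 10 0 0 0 255; 0 0 15 0 0 0 255; 0 0 15 0 0 0 255; 0 0 10 0 0 0 255"}}

```text
time: 9.27
position: [0.5065, 0.0127, 0.3035]
tool_rot: [-1.801, -1.839, -0.672]
ft_force: [-0.4, -0.1, -2.5]
grip_width: 0.114
grip_force: 60.0
```

Call:
{"name": "move_arm", "arguments": {"increments": "0 0 10 0 0 0 255; 0 0 8 0 0 0 255; 0 0 4 0 0 0 255; 0 0 0 0 0 0 255; 0 0 0 0 0 0 255; 0 0 0 0 0 0 255; 0 0 0 0 0 0 255; 0 0 0 0 0 0 255"}}

```text
time: 9.93
position: [0.5057, 0.0135, 0.3222]
tool_rot: [-1.8, -1.837, -0.668]
ft_force: [0.2, -0.0, -1.3]
grip_width: 0.111
grip_force: 60.0
```

```bash
python3 sag.py scene s7
python3 - <<'E'
import numpy as np,cv2
from bench import ctrl
from scipy.spatial.transform import Rotation as R
s=ctrl.get_state();T=R.from_rotvec(s["tool_rot"]).as_matrix();g=s["position"]-.0187*T[:,2]
for n,(a,d) in dict(tab=(.065,.063),long=(-.155,.063),ctr=(-.045,.058),grip=(0,0)).items(): print(n,(g+a*T[:,0]+d*T[:,2]).round(4))
print(abs(s["qd"]).max())
E
```

```text
tcp [0.50572319 0.01349101 0.32219097] tool tilt deg 40.004119037487705 F [ 0.2202535  -0.00298397 -1.25472589] gf 59.98068144544959 w 9.614527193593624 t 9.9333
wrist few 0 0.29
top 0.5 123 bar angle to tool deg 0.5762556422408965 bar top ahead of TCP mm 34.5908402443101 toolx [-0.02  0.77  0.64]
scene 0.8 195 bar angle to tool deg 0.12697759218653912 bar top ahead of TCP mm 33.412488690772626 toolx [-0.02  0.77  0.64]
tab [0.5046 0.0917 0.3306]
long [ 0.5091 -0.0768  0.1892]
ctr [0.5069 0.0042 0.2637]
grip [0.5059 0.0014 0.337 ]
0.001873434443164897
```

View pics/s7.png

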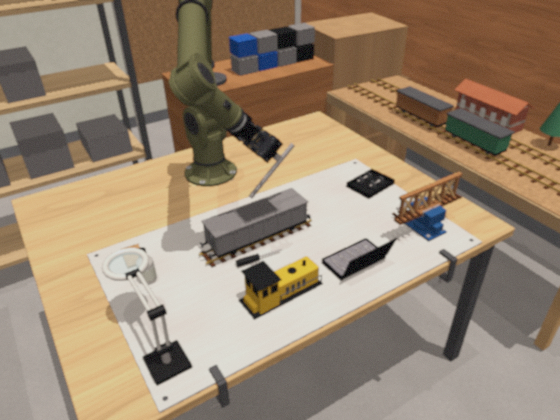

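The picture shows the bar, from (252,195) to (293,147), held slanted in the air above the car with the bench otherwise unchanged. Its lowest end is at z≈0.189, 54 mm over the lip, and it is still.

```bash
python3 -c "
from bench import ctrl
print(ctrl.close_job())"
```

```text
the job is handed in; nothing more can be done
None
```

The bar was drawn out through the hatch at a slant and the job is handed in: it is held still in the gripper above the car, its lowest end about 54 mm over the hatch lip, with no sign of contact with the roof and the other things on the bench looking undisturbed in the last picture.

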